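Find the free cover of the tool till

ROBOT

A 7-joint arm with a two-finger parallel gripper is mounted at the origin on the work surface. World frame = base frame: x ahead of the robot, y to its left, z up, the work surface at z = 0. Lengths are in m, angles in degrees, forces in N, time in s.
With the tool pointing down it reaches from about 0.425 to 0.875 m from the base axis. Payload 4.7 kg.
Tool frame: the origin (TCP) lies between the finger pads; the fingertips stand 8 mm ahead of it and the grasp point (between the pads) lies 11 mm behind it; z points along the fingers, y is the line along which they close (so a half turn about z gives the same grasp; the last joint's range is limited). The gripper opens to 87 mm and grips with 3 to 60 N. Pads are 19 mm wide; open, the fingers measure 117 mm over their backs; the gripper's body (75 mm by 190 mm) begins 51 mm behind the grasp point.
Start: joints at [-72.531, 18.392, -4.016, 83.108, 1.295, 78.541, -3.26], TCP at [0.186, 0.623, 0.231] pointing down, gripper open.
Joint ranges: [-163.93, 163.93], [-17.29, 119.83], [-79.2, 71.16], [3.27, 140.29], [-89.18, 269.18], [5.43, 117.66], [-154.24, 154.24]. Speed limits (degrees/s): [147.25, 147.25, 180, 180, 180, 180, 180].

INTERFACE

Orientations are given as [roll, pitch, yaw] about the fixed x, y, z axes, in that order (R = Rz(yaw) Ry(pitch) Rx(roll)).
In Python, from cell import env, viewer gives the robot as it stands. The module is installed in compiled form; this text tells all that it offers.
- The arm moves only by the tool arm_command, never from a script. Its argument "series" is a list of rows, each a list of 2 entries, a list of its own where there are three numbers: the shift along the tool's x, y, z in mm, then the turn about the tool's z in rad. A call has exactly 5 rows; each row is the pose to reach, as a shift and turn from the pose commanded when the call began, along the tool's axes at that moment; what a row does not reach only later rows make up. A row lasts 1/10 s, in which the tool goes at most 50 mm and 8.59 degrees, less where a joint would pass 70% of its speed; a pose out of reach is approached as far as the arm can. A call with a gripper value outside its range is refused whole. "grip" is the gripper command: -1 is fully open, 1 is shut, values between are in proportion, set as the call begins (left out, the last holds). The fingers move at their own pace and stop on an object; "grip_force" is the grip in N (left out, the last holds). Time passes only in rows, so rows that repeat a pose let the fingers close, or fill a call up. It gives the time, the measured TCP pose, the force, the opening and the grip force at its end, in the units of the state.
- env.get_obs(): the state, without advancing time (a new reading comes with each control period).
- viewer.read_camera(name): name is "scene" or "side" or "wrist"; returns (picture, depth): 400x640x3 uint8, blue, green, red; 400x640 float32, m along the optical axis (not along the pixel's ray), 0 where there is no reading.
- viewer.calibration(name): a dict with "K" (3x3 intrinsics, pixels), "dist" ([k1, k2, p1, p2, k3] as OpenCV has them; the pictures are not rectified), "T" (4x4, takes a point from camera to world coordinates); the wrist camera has in their place "hand_eye" (4x4, takes a point from camera to tool coordinates, whose origin is the TCP and whose axes are the flange's). Camera axes: x right, y up, looking along -z (the intrinsics and any distortion apply to the point x, -y, -z); pixel columns grow to the right and rows downward; lengths in m; the calibration is good to about 2 mm. A picture is of the moment at which its call begins: read the wrist's pose just before it. calibration takes no time and is no camera call.
- env.sign_off(): hands the job in; it is judged then, once.
The state is a dict: "time_s": time; "qpos": joint angles; "joint_velocities": joint speeds; "effort": joint torques, N m; "tool_pos": TCP position; "tool_rot": TCP orientation; "force": force on the tool from outside, world axes, zero at the start; "wrist_torque": the same for the moment, N m; "grip_width": finger opening in m; "grasp_force": force on a finger pad.
Only numpy, scipy, OpenCV 4.12 (cv2) and the standard library are available. Lean on these libraries where they do the work, as an engineer would, in place of code of your own. Each camera call takes 0.05 s, during which the arm holds its last target. There are 200 camera calls.

TASK

Four identical covers close the compartments of the tool till; three compartments are packed full, so their covers cannot move. Press gently with a fingertip on the marked near end of one cover after another to find the one that rocks, then push that end down until the cover stands fully open, and leave it open with the hand clear. Do not force the covers that will not move, and leave everything else on the till and bench where it is.

Things in the scene. Friction and masses are not known exactly. Their poses are not given: they have to be found in the camera images.
- till: Wooden tool till fixed to the bench, 362 mm wide (y), 246 mm deep (x), top at 105 mm. Origin on the bench under the middle of the row of covers; x away from the robot, y left along the row, z up. Four compartments with 10 mm partitions, mouths 130 x 78 mm, 93 mm deep; front wall 12 mm thick; behind, from x = +64 to +170 mm, a solid ledge at the top level with small things on it.
- cover0 (a joint): Leftmost (+y) of four alike plywood covers, 120 (x) x 74 (y) x 10 mm, at till y = +132 mm. Pivots about its middle on a level pin along till y, at till x = 0, 101 mm above the bench. Angle in rad: 0 shut (level, top at 106 mm); grows as the end nearest the robot goes down and the far end rises, to a firm stop at 1.05 (fully open). Cannot tilt the other way.
- cover0_press (a point): Centre of the dark inlay disc (20 mm, flush) on top of that cover, 45 mm from the pivot towards the robot, 15 mm from the near edge: the place to press. Moves with the cover. A cover with a packed compartment gives about 2 mm here, then is solid. The free one tips under 2 to 4 N, is balanced and stays at the angle it is left at.
- cover1 (a joint): Second from the left of four alike plywood covers, 120 (x) x 74 (y) x 10 mm, at till y = +44 mm. Pivots about its middle on a level pin along till y, at till x = 0, 101 mm above the bench. Angle in rad: 0 shut (level, top at 106 mm); grows as the end nearest the robot goes down and the far end rises, to a firm stop at 1.05 (fully open). Cannot tilt the other way.
- cover1_press (a point): Centre of the dark inlay disc (20 mm, flush) on top of that cover, 45 mm from the pivot towards the robot, 15 mm from the near edge: the place to press. Moves with the cover. A cover with a packed compartment gives about 2 mm here, then is solid. The free one tips under 2 to 4 N, is balanced and stays at the angle it is left at.
- cover2 (a joint): Third from the left of four alike plywood covers, 120 (x) x 74 (y) x 10 mm, at till y = -44 mm. Pivots about its middle on a level pin along till y, at till x = 0, 101 mm above the bench. Angle in rad: 0 shut (level, top at 106 mm); grows as the end nearest the robot goes down and the far end rises, to a firm stop at 1.05 (fully open). Cannot tilt the other way.
- cover2_press (a point): Centre of the dark inlay disc (20 mm, flush) on top of that cover, 45 mm from the pivot towards the robot, 15 mm from the near edge: the place to press. Moves with the cover. A cover with a packed compartment gives about 2 mm here, then is solid. The free one tips under 2 to 4 N, is balanced and stays at the angle it is left at.
- cover3 (a joint): Rightmost (-y) of four alike plywood covers, 120 (x) x 74 (y) x 10 mm, at till y = -132 mm. Pivots about its middle on a level pin along till y, at till x = 0, 101 mm above the bench. Angle in rad: 0 shut (level, top at 106 mm); grows as the end nearest the robot goes down and the far end rises, to a firm stop at 1.05 (fully open). Cannot tilt the other way.
- cover3_press (a point): Centre of the dark inlay disc (20 mm, flush) on top of that cover, 45 mm from the pivot towards the robot, 15 mm from the near edge: the place to press. Moves with the cover. A cover with a packed compartment gives about 2 mm here, then is solid. The free one tips under 2 to 4 N, is balanced and stays at the angle it is left at.
- screw_jar: Screw jar, 52 mm across, 55 mm high, standing on the till's ledge; origin at the middle of its underside. Not to be moved.
- tape: Roll of tape lying flat on the ledge, 68 mm across, 24 mm high; origin at the middle of its underside. Not to be moved.
- sanding_block: Cork sanding block 45 x 90 x 30 mm on the ledge; origin at the middle of its underside. Not to be moved.
- chisel: Chisel lying on the bench just in front of the till, about 215 mm long, 22 mm high; origin at the middle of its underside. Not to be moved.
- glue: White glue bottle, 62 mm across, 170 mm high, standing on the bench to the left; origin at the middle of its underside. Not to be moved.
- plane: Wooden hand plane to the right, 240 mm long, about 105 mm high; origin at the middle of its underside. Not to be moved.
- offcut: Offcut of wood to the right, 50 x 110 x 28 mm; origin at the middle of its underside. Not to be moved.

How it is judged:
By the outcome, as a careful person would: the job done as asked, in the order asked, and still so for the second after the job is handed in, with the robot touching nothing.
It also fails if it takes over 48 s, if anything falls off the work surface, if the arm or the gripper's body presses on something with over 40 N, if the wrist force passes 120 N, or if a joint passes its speed limit or range.

## Working session

There is one attempt and no reset: what is moved stays moved. The work goes in short steps, Python scripts to look and compute and a tool call to move; the robot and the scene stay as the last step left them, time stands still between calls to the robot, and variables do not carry over. Pictures are saved under pics/ and viewed, at most 10 in all, crops included, and the job is handed in when it is done.

Besides the shell and the picture viewer there is one more tool, called after "Request:" in YAML: its name, and indented under it one key for each argument. arm_command: Moves the arm, as the interface text tells. Its arguments: {"type":"object","properties":{"series":{"type":"array"},"grip":{"type":"number"},"grip_force":{"type":"number"}},"required":["series"]}

```bash
mkdir -p pics
cat > h.py <<'E'
import numpy as np, cv2
from cell import env, viewer
def ray_plane(name,uv,z):
    c=viewer.calibration(name);T=np.array(c["T"])
    p=cv2.undistortPoints(np.array(uv,float).reshape(-1,1,2),np.array(c["K"]),np.array(c["dist"])).reshape(-1,2)
    d=np.c_[p[:,0],-p[:,1],-np.ones(len(p))]@T[:3,:3].T
    o=T[:3,3]; return o+d*((z-o[2])/d[:,2])[:,None]
E
python3 - <<'E'
from h import *
o=env.get_obs();print(o)
for n in("scene","side"):
    im,d=viewer.read_camera(n);cv2.imwrite(f"pics/{n}0.png",im);np.save(n+"_d.npy",d)
    print(n,np.array(viewer.calibration(n)["T"]).round(3).tolist())
E
```

```text
{'time_s': 0.0, 'qpos': array([-72.53184334,  18.43818554,  -4.01541192,  83.17495826,
         1.2956513 ,  78.54095802,  -3.26067758]), 'joint_velocities': array([-0.00886322,  0.02129696,  0.04972755,  0.00057359, -0.00850825,
        0.05252656,  0.04044639]), 'effort': array([ 5.57667056e-05, -4.91279769e+01, -4.03597355e-01, -3.12526274e+01,
       -6.39089313e-02,  4.35140985e-02,  1.64522830e-04]), 'tool_pos': array([0.18625126, 0.62218036, 0.22947091]), 'tool_rot': array([-1.79891178e+02,  6.46444369e-03,  1.63340939e+02]), 'force': array([ 0.40767387,  0.22116944, -0.03076753]), 'wrist_torque': array([-0.01923288,  0.00437586, -0.02992037]), 'grasp_force': 0.0, 'grip_width': 0.08738665433929467}
scene [[0.561, -0.51, 0.652, 1.431], [0.828, 0.34, -0.446, -0.619], [0.006, 0.79, 0.613, 0.902], [0.0, 0.0, 0.0, 1.0]]
side [[-0.996, 0.041, -0.078, 0.463], [-0.088, -0.567, 0.819, 1.113], [-0.01, 0.823, 0.569, 0.86], [0.0, 0.0, 0.0, 1.0]]
```

View pics/scene0.png

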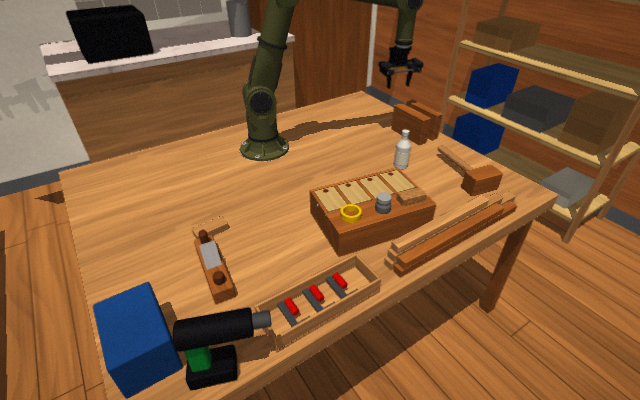

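View pics/side0.png

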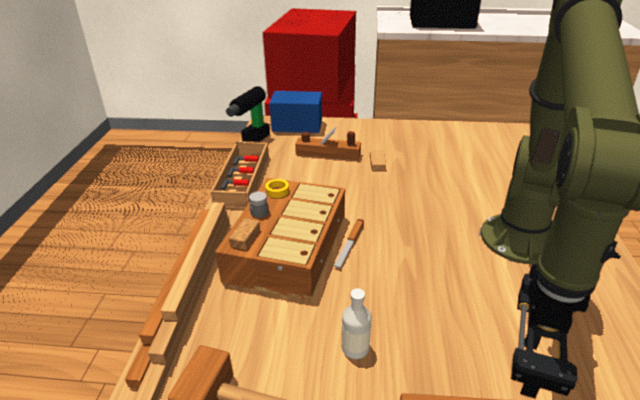

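The side view shows the four pale covers from (318,193) to (291,247), with discs near (331,195), (323,211), (314,230) and (304,253). The scene view shows the covers at about (330-400, 175-200), with the jar, tape and block behind them, the glue to the left and the chisel in front.

Run:
```python
from h import *
for n,box in(("scene",(300,160,440,220)),("side",(250,175,360,275))):
    im=cv2.imread(f"pics/{n}0.png");x0,y0,x1,y1=box
    hsv=cv2.cvtColor(im,cv2.COLOR_BGR2HSV)[y0:y1,x0:x1]
    m=((hsv[...,2]>185)&(hsv[...,0]>14)&(hsv[...,0]<30)&(hsv[...,1]<150)&(hsv[...,1]>50)).astype(np.uint8)
    k,l,s,c=cv2.connectedComponentsWithStats(m,connectivity=4)
    for i in range(1,k):
        if s[i,4]<100: continue
        cn=cv2.findContours((l==i).astype(np.uint8),cv2.RETR_EXTERNAL,cv2.CHAIN_APPROX_NONE)[0][0]
        P=ray_plane(n,cn.reshape(-1,2)+[x0,y0],.106)[:,:2]
        r=cv2.minAreaRect((P*1000).astype(np.float32))
        print(n,s[i].tolist(),[np.round(v,1) for v in r])
        a=(l==i).astype(np.uint8);f=np.zeros_like(a);cv2.drawContours(f,[cv2.convexHull(cn)],-1,1,-1)
        f=cv2.erode(f,np.ones((3,3)))
        kk,_,ss,cc=cv2.connectedComponentsWithStats(((f>0)&(a==0)).astype(np.uint8))
        for j in range(1,kk):
            if ss[j,4]>3: print("   hole",ss[j,4],(cc[j]+[x0,y0]).round(1),(ray_plane(n,cc[j]+[x0,y0],.106)[0]*1000).round(1))
    cv2.imwrite(f"pics/{n}c.png",cv2.resize(im[y0:y1,x0:x1],None,fx=5,fy=5,interpolation=cv2.INTER_CUBIC))
```

```text
scene [80, 10, 34, 22, 353] [array([639.3, 221.8]), array([ 70.1, 117.7]), np.float64(80.6)]
   hole 16 [390.1 173.7] [594.7 229.3 106. ]
scene [60, 16, 33, 22, 336] [array([623.1, 133.7]), array([ 69.8, 116.3]), np.float64(81.2)]
   hole 14 [369.4 179.1] [579.6 143.2 106. ]
   hole 21 [381.6 193.4] [670.1 124.  106. ]
scene [38, 21, 33, 23, 397] [array([607.7,  48.4]), array([ 71.2, 117. ]), np.float64(80.3)]
   hole 17 [347.6 184.8] [563.6  56.2 106. ]
scene [15, 27, 31, 24, 418] [array([592.2, -38.2]), array([ 71.4, 118.3]), np.float64(79.4)]
   hole 19 [325.4 190.6] [548.4 -29.1 106. ]
side [15, 0, 95, 79, 1363] [array([600. ,  49.6]), array([288.1, 367.4]), np.float64(4.0)]
   hole 2744 [318.4 206.3] [577.2  32.9 106. ]
   hole 5 [350.8 230. ] [483.5 133.7 106. ]
side [43, 9, 46, 20, 586] [array([591.8, -34.9]), array([ 77.5, 119.6]), np.float64(79.3)]
   hole 18 [330.5 194.7] [548.2 -28.3 106. ]
side [33, 25, 48, 22, 685] [array([607.5,  52.2]), array([ 78.3, 120.2]), np.float64(80.1)]
   hole 20 [322.5 212. ] [563.6  59.  106. ]
side [22, 42, 51, 25, 804] [array([622.9, 138.2]), array([ 77.3, 120.2]), np.float64(79.6)]
   hole 25 [313.8 231.3] [578.5 146.3 106. ]
side [9, 62, 55, 28, 961] [array([638.8, 225.8]), array([ 77.8, 120.1]), np.float64(79.8)]
   hole 27 [303.6 252.5] [594.5 232.  106. ]
side [80, 63, 30, 37, 436] [array([493.1, 234.2]), array([ 66.7, 136.2]), np.float64(1.5)]
   hole 115 [343.1 261.5] [496.9 257.5 106. ]
```

Request:
arm_command:
  series:
    - [[-40,-20,0],-0.025]
    - [[-80,-41,0],-0.05]
    - [[-120,-62,0],-0.075]
    - [[-160,-82,0],-0.1]
    - [[-200,-103,0],-0.115]
  grip: 1
  grip_force: 10

```text
time_s: 0.6
tool_pos: [0.3494, 0.4651, 0.2301]
tool_rot: [-180.0, -0.0, 170.0]
force: [1.2, 1.4, 0.4]
grip_width: 0.0549
grasp_force: 0.0
```

Request:
arm_command:
  series:
    - [[-40,-27,0],0]
    - [[-80,-54,0],0]
    - [[-120,-80,0],0]
    - [[-160,-107,0],0]
    - [[-200,-133,0],0]

```text
time_s: 1.1
tool_pos: [0.5231, 0.2991, 0.2304]
tool_rot: [-180.0, -0.0, 169.9]
force: [-0.4, 0.2, -0.4]
grip_width: 0.0151
grasp_force: 0.0
```

Request:
arm_command:
  series:
    - [[-30,-20,10],0]
    - [[-60,-40,30],0]
    - [[-83,-56,50],0]
    - [[-83,-56,75],0]
    - [[-83,-56,85],0]

```text
time_s: 1.6
tool_pos: [0.5929, 0.2293, 0.1423]
tool_rot: [-179.8, -0.2, 169.8]
force: [0.3, 0.3, 0.3]
grip_width: 0.0003
grasp_force: 0.0
```

Request:
arm_command:
  series:
    - [[0,0,0],0]
    - [[0,0,0],0]
    - [[0,0,0],0]
    - [[0,0,0],0]
    - [[0,0,0],0]

```text
time_s: 2.1
tool_pos: [0.5943, 0.2316, 0.1466]
tool_rot: [179.9, 0.1, 170.0]
force: [0.9, -0.4, -1.0]
grip_width: 0.0003
grasp_force: 0.0
```

Run:
```python
from h import *
o=env.get_obs();print(o["tool_pos"],o["force"],o["grip_width"])
im,d=viewer.read_camera("wrist");cv2.imwrite("pics/w0.png",im)
im,d=viewer.read_camera("side");cv2.imwrite("pics/s1.png",cv2.resize(im[130:330,200:420],None,fx=3,fy=3)[:600])
```

```text
[0.59432608 0.23164956 0.1465884 ] [ 0.87915136 -0.36824624 -1.00268934] 0.0002918782683833458
```

View pics/s1.png

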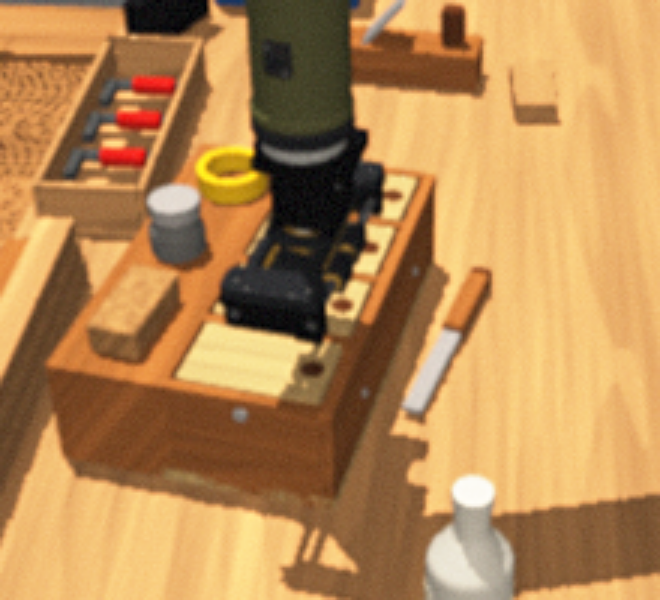

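View pics/w0.png

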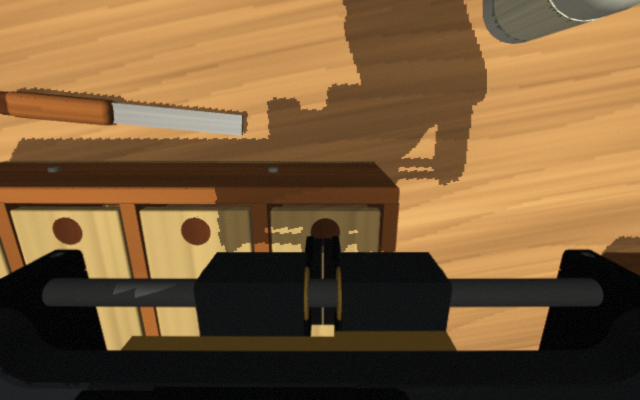

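The side crop shows the closed fingers above cover0's disc (313,368 in the crop). The wrist picture shows them lined up with that disc at (325,230). I'll go down and probe.

Request:
arm_command:
  series:
    - [[0,0,8],0]
    - [[0,0,18],0]
    - [[0,0,25],0]
    - [[0,0,28],0]
    - [[0,0,28],0]

```text
time_s: 2.7
tool_pos: [0.5935, 0.2309, 0.1165]
tool_rot: [-179.9, -0.1, 169.9]
force: [-0.9, -0.2, -0.0]
grip_width: 0.0003
grasp_force: 0.0
```

Request:
arm_command:
  series:
    - [[0,0,1],0]
    - [[0,0,2],0]
    - [[0,0,3],0]
    - [[0,0,4],0]
    - [[0,0,4],0]

```text
time_s: 3.2
tool_pos: [0.5942, 0.2312, 0.114]
tool_rot: [180.0, 0.0, 169.9]
force: [-0.8, 0.1, 1.0]
grip_width: 0.0006
grasp_force: 0.7
```

Request:
arm_command:
  series:
    - [[0,0,1],0]
    - [[0,0,2],0]
    - [[0,0,3],0]
    - [[0,0,3],0]
    - [[0,0,3],0]

```text
time_s: 3.7
tool_pos: [0.5942, 0.2313, 0.1129]
tool_rot: [179.9, 0.0, 169.9]
force: [-5.7, -1.7, 12.0]
grip_width: 0.0005
grasp_force: 5.9
```

12 N with no rocking, so cover0 is packed. I'll lift off and go to cover1, 88 mm along tool -y.

Request:
arm_command:
  series:
    - [[0,0,-15],0]
    - [[0,-20,-30],0]
    - [[0,-55,-30],0]
    - [[0,-80,-30],0]
    - [[0,-88,-25],0]

```text
time_s: 4.2
tool_pos: [0.5795, 0.1409, 0.1367]
tool_rot: [-180.0, 0.1, 169.7]
force: [0.1, 0.2, -0.1]
grip_width: 0.0004
grasp_force: 0.0
```

Request:
arm_command:
  series:
    - [[0,0,8],0]
    - [[0,0,14],0]
    - [[0,0,17],0]
    - [[0,0,18],0]
    - [[0,0,18],0]

```text
time_s: 4.7
tool_pos: [0.5786, 0.1454, 0.1171]
tool_rot: [-180.0, -0.0, 170.0]
force: [0.4, 1.2, 0.5]
grip_width: 0.0005
grasp_force: 0.0
```

Request:
arm_command:
  series:
    - [[0,0,1],0]
    - [[0,0,2],0]
    - [[0,0,3],0]
    - [[0,0,4],0]
    - [[0,0,5],0]

```text
time_s: 5.2
tool_pos: [0.5787, 0.1445, 0.113]
tool_rot: [180.0, 0.0, 169.9]
force: [-1.3, -0.9, 6.3]
grip_width: 0.0004
grasp_force: 3.1
```

Request:
arm_command:
  series:
    - [[0,0,1],0]
    - [[0,0,2],0]
    - [[0,0,2],0]
    - [[0,0,2],0]
    - [[0,0,2],0]

```text
time_s: 5.7
tool_pos: [0.5787, 0.1446, 0.1129]
tool_rot: [179.9, 0.0, 169.9]
force: [-5.1, -0.7, 13.1]
grip_width: 0.0004
grasp_force: 6.3
```

cover1 is solid as well. On to cover2.

Request:
arm_command:
  series:
    - [[0,0,-15],0]
    - [[0,-20,-30],0]
    - [[0,-55,-30],0]
    - [[0,-80,-30],0]
    - [[0,-88,-25],0]

```text
time_s: 6.2
tool_pos: [0.5637, 0.0525, 0.1373]
tool_rot: [-180.0, 0.2, 169.6]
force: [-0.6, -0.8, 0.5]
grip_width: 0.0005
grasp_force: 0.0
```

Request:
arm_command:
  series:
    - [[0,0,8],0]
    - [[0,0,14],0]
    - [[0,0,17],0]
    - [[0,0,18],0]
    - [[0,0,18],0]

```text
time_s: 6.7
tool_pos: [0.5632, 0.0588, 0.1172]
tool_rot: [-180.0, -0.0, 170.0]
force: [0.4, -0.1, 0.3]
grip_width: 0.0005
grasp_force: 0.0
```

Request:
arm_command:
  series:
    - [[0,0,1],0]
    - [[0,0,2],0]
    - [[0,0,3],0]
    - [[0,0,4],0]
    - [[0,0,5],0]

```text
time_s: 7.2
tool_pos: [0.5633, 0.0579, 0.1129]
tool_rot: [180.0, 0.0, 169.9]
force: [-1.4, -0.2, 3.6]
grip_width: 0.0004
grasp_force: 1.5
```

Request:
arm_command:
  series:
    - [[0,0,1],0]
    - [[0,0,2],0]
    - [[0,0,2],0]
    - [[0,0,2],0]
    - [[0,0,2],0]

```text
time_s: 7.7
tool_pos: [0.5632, 0.0579, 0.1105]
tool_rot: [180.0, -0.0, 169.9]
force: [-1.8, 1.1, 2.0]
grip_width: 0.0009
grasp_force: 1.2
```

cover2 gives 3.5 mm at 2 N, so it is the free one. I'll push it down, following its arc.

Request:
arm_command:
  series:
    - [[0,0,2],0]
    - [[0,0,4],0]
    - [[0,0,6],0]
    - [[0,0,8],0]
    - [[0,0,10],0]

```text
time_s: 8.2
tool_pos: [0.564, 0.0578, 0.1007]
tool_rot: [180.0, 0.1, 169.9]
force: [0.1, -0.2, 4.0]
grip_width: 0.0006
grasp_force: 1.5
```

Request:
arm_command:
  series:
    - [[0,0,3],0]
    - [[0,0,6],0]
    - [[0,0,9],0]
    - [[-1,0,12],0]
    - [[-2,0,15],0]

```text
time_s: 8.7
tool_pos: [0.565, 0.0575, 0.0852]
tool_rot: [-180.0, -0.0, 169.9]
force: [0.3, 0.0, 3.9]
grip_width: 0.0002
grasp_force: 1.3
```

Request:
arm_command:
  series:
    - [[-1,0,2],0]
    - [[-2,0,4],0]
    - [[-4,0,6],0]
    - [[-5,0,8],0]
    - [[-6,0,10],0]

```text
time_s: 9.2
tool_pos: [0.571, 0.0564, 0.0753]
tool_rot: [-180.0, -0.0, 169.9]
force: [-1.0, -0.2, 2.5]
grip_width: 0.0002
grasp_force: 1.2
```

Request:
arm_command:
  series:
    - [[0,0,1],0]
    - [[-1,0,2],0]
    - [[-1,0,3],0]
    - [[-1,0,4],0]
    - [[-1,0,4],0]

```text
time_s: 9.7
tool_pos: [0.5719, 0.0563, 0.0731]
tool_rot: [180.0, -0.0, 169.9]
force: [-5.5, 0.0, 12.4]
grip_width: 0.0005
grasp_force: 5.5
```

Request:
arm_command:
  series:
    - [[-1,0,1],0]
    - [[-1,0,2],0]
    - [[-1,0,2],0]
    - [[-1,0,2],0]
    - [[-1,0,2],0]

```text
time_s: 10.2
tool_pos: [0.5723, 0.0563, 0.0726]
tool_rot: [179.9, -0.1, 169.9]
force: [-11.2, -0.6, 23.6]
grip_width: 0.0004
grasp_force: 10.7
```

Request:
arm_command:
  series:
    - [[2,0,0],0]
    - [[6,0,-2],0]
    - [[9,0,-8],0]
    - [[10,0,-25],0]
    - [[10,0,-50],0]

```text
time_s: 10.7
tool_pos: [0.5616, 0.0577, 0.1184]
tool_rot: [-179.9, -0.2, 169.9]
force: [0.9, 0.0, -0.5]
grip_width: 0.0004
grasp_force: 0.0
```

Request:
arm_command:
  series:
    - [[10,0,-30],0]
    - [[50,0,-60],0]
    - [[100,0,-80],0]
    - [[100,0,-80],0]
    - [[100,0,-80],0]

```text
time_s: 11.2
tool_pos: [0.4646, 0.0758, 0.2003]
tool_rot: [179.9, 0.1, 170.0]
force: [-0.1, -0.2, 0.5]
grip_width: 0.0002
grasp_force: 0.0
```

Run:
```python
from h import *
o=env.get_obs();print(o["time_s"],o["tool_pos"],o["force"])
a,_=viewer.read_camera("side");b,d=viewer.read_camera("scene")
cv2.imwrite("pics/fin.png",np.hstack([cv2.resize(a[150:300,200:380],(480,400)),cv2.resize(b[140:260,290:440],(320,256))[:, :].copy() if 0 else cv2.resize(b[140:290,290:410],(320,400))]))
c=viewer.calibration("scene");K=np.array(c["K"]);T=np.array(c["T"])
v,u=np.mgrid[150:230,300:440];z=d[150:230,300:440]
p=cv2.undistortPoints(np.c_[u.ravel(),v.ravel()].astype(float).reshape(-1,1,2),K,np.array(c["dist"])).reshape(-1,2)
P=np.c_[p[:,0],-p[:,1],-np.ones(len(p))]*z.ravel()[:,None]@T[:3,:3].T+T[:3,3]
O=np.array([607.7,50.5])/1e3; t=np.radians(-10.1)
q=P[:,:2]-O; x=q@[np.cos(t),np.sin(t)]; y=q@[-np.sin(t),np.cos(t)]
m=(abs(y)<.03)&(abs(x)<.06)&(P[:,2]<.17)&(P[:,2]>.112)
print(m.sum(),P[m,2].max()); print(np.polyfit(x[m],P[m,2],1))
```

```text
11.2 [0.4646026  0.0757637  0.20029201] [-0.05633668 -0.19340462  0.53406597]
115 0.157015783659761
[1.99779626 0.0907213 ]
```

View pics/fin.png

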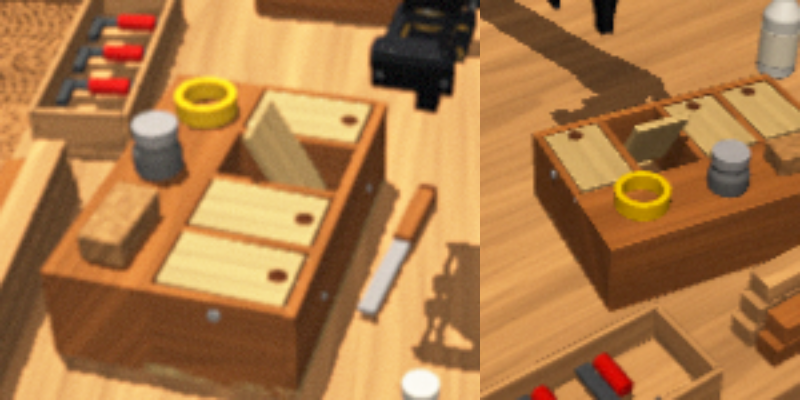

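The picture shows cover2 standing steeply open (crop 285,145). The other covers are shut, nothing else has moved and the hand is clear. The raised edge measures 157 mm, against about 155 mm expected when fully open.

```bash
python3 -c "
from cell import env
print(env.sign_off())"
```

```text
the job is handed in; nothing more can be done
None
```

cover2 (third from the left) was the free one: it is open to its stop with the hand clear, cover0 and cover1 were solid when pressed (about 13 N at most), cover3 was never touched, and the job is handed in (verdict not shown).

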